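# Sort the card packs at the issuing bench

### The job

Sort the mixed handful lying loose on the bench (not the stock in the carton at the back): put both banded packs of cards in the large tray, both small packs of key tags in the small tray, and the label roll over the post of its holder. In the trays the packs lie flat on the floor, side by side and squarely, each with its long edges running across the tray (parallel to the tray's short sides). Leave the stapler and the mouse where they are, and leave everything released and at rest.

Things in the scene. Friction and masses are not known exactly. Their poses are not given: they have to be found in the camera images.
- cards_a: Banded pack of white cards, a rigid block 86 (x) by 54 (y) by 40 mm high, 0.15 to 0.26 kg, tan band round the middle, grey stripe along one long edge on top; one of two alike. Lies flat on the bench. Origin: centre of its underside; x along its long side, z up.
- cards_b: Banded pack of white cards, a rigid block 86 (x) by 54 (y) by 40 mm high, 0.15 to 0.26 kg, tan band round the middle, grey stripe along one long edge on top; one of two alike. Lies flat on the bench. Origin: centre of its underside; x along its long side, z up.
- tags_a: Small banded pack of white key tags, a rigid block 56 (x) by 30 (y) by 28 mm high, 0.04 to 0.07 kg, tan band round the middle, a black eyelet dot on top at its +x end; one of two alike. Lies flat on the bench. Origin: centre of its underside; x along its long side, z up.
- tags_b: Small banded pack of white key tags, a rigid block 56 (x) by 30 (y) by 28 mm high, 0.04 to 0.07 kg, tan band round the middle, a black eyelet dot on top at its +x end; one of two alike. Lies flat on the bench. Origin: centre of its underside; x along its long side, z up.
- roll: Roll of blank white labels lying flat on the bench: a ring of outer diameter 60 mm, hole diameter 36 mm, 26 mm high, 0.045 to 0.08 kg. Origin: centre of its underside, on the ring's axis; z up along the axis.
- card_tray: The large grey plastic tray, fixed to the bench: outside 120 (x) by 196 (y) by 20 mm high, walls and floor 4 mm thick, so 112 by 188 mm inside, open on top, no divider. Two card packs fit side by side, for example centred 41 mm to either side of the middle along y, their long edges along the tray's x. Origin: centre of its underside; x along its short sides, y along its long sides.
- tag_tray: The small grey plastic tray, fixed to the bench: outside 88 (x) by 148 (y) by 20 mm high, walls and floor 4 mm thick, so 80 by 140 mm inside, open on top, no divider. Two tag packs fit side by side, for example centred 29 mm to either side of the middle along y, their long edges along the tray's x. Origin: centre of its underside; x along its short sides, y along its long sides.
- roll_holder: Holder for the label roll, fixed to the bench: a grey round base of diameter 90 mm, 6 mm thick, with an upright steel post of diameter 14 mm in its middle whose top is 26 mm above the bench. Origin: centre of its underside, on the post's axis; z up.
- stapler: Small black stapler, 94 (x) by 30 (y) by 40 mm high, loose, standing among the things; a bystander, not to be moved. Origin: centre of its underside; x along its length.
- mouse: Black computer mouse, 104 (x) by 58 (y) by 32 mm high, loose, at the right side of the bench; a bystander, not to be moved. Origin: centre of its underside; x along its length.
There are look-alikes about, which are no part of the job. What is shaped like the tags_a but green is not meant. What is shaped like the tags_b but blue is not meant.

How it is judged:
At the end, for the whole second after the job is handed in: Card packs on the large tray's floor, tag packs on the small tray's (underside under 8 mm up, tilt under 0.1, long edges within 0.3 rad of tray x); roll flat on its holder, post in its hole (16 mm; underside 3-10 mm up); all at rest; stapler and mouse within 20 mm of their start (x of cards_a in the frame of card_tray between -0.025 and 0.025 m and y of cards_a in the frame of card_tray between -0.078 and 0.078 m and z of cards_a in the frame of card_tray between 0 and 0.008 m and angle between the x axis of each of cards_a, cards_b and the x axis of card_tray, either way round below 0.3 rad and angle between each of cards_a, cards_b, tags_a, tags_b, roll's own z axis and vertical below 0.1 rad and linear speed of each of cards_a, cards_b, tags_a, tags_b, roll below 0.02 m/s and angular speed of each of cards_a, cards_b, tags_a, tags_b, roll below 0.2 rad/s and x of cards_b in the frame of card_tray between -0.025 and 0.025 m and y of cards_b in the frame of card_tray between -0.078 and 0.078 m and z of cards_b in the frame of card_tray between 0 and 0.008 m and x of tags_a in the frame of tag_tray between -0.024 and 0.024 m and y of tags_a in the frame of tag_tray between -0.064 and 0.064 m and z of tags_a in the frame of tag_tray between 0 and 0.008 m and angle between the x axis of each of tags_a, tags_b and the x axis of tag_tray, either way round below 0.3 rad and x of tags_b in the frame of tag_tray between -0.024 and 0.024 m and y of tags_b in the frame of tag_tray between -0.064 and 0.064 m and z of tags_b in the frame of tag_tray between 0 and 0.008 m and horizontal distance between roll and roll_holder below 0.016 m and z of roll in the frame of roll_holder between 0.003 and 0.01 m and distance of each of stapler, mouse from where it was at the start of the episode below 0.02 m); the robot touches nothing.
It fails at once if the stapler was knocked about or moved (over 20 mm) (distance of stapler from where it was at the start of the episode above 0.02 m).
It fails at once if the mouse was knocked about or moved (over 20 mm) (distance of mouse from where it was at the start of the episode above 0.02 m).
It also fails if it takes over 136 s, if anything falls off the work surface, if the arm or the gripper's body presses on something with over 40 N, if the wrist force passes 120 N, or if a joint passes its speed limit or range.

### The arm

A 6-joint arm with a two-finger parallel gripper is mounted at the origin on the work surface. World frame = base frame: x ahead of the robot, y to its left, z up, the work surface at z = 0. Lengths are in m, angles in rad, forces in N, time in s.
With the tool pointing down it reaches from about 0.275 to 0.825 m from the base axis. Payload 4.9 kg.
Tool frame: the origin (TCP) lies midway between the tips of the shut fingers; the grasp point (between the pads) lies 19 mm behind it (bot.grip_depth is the distance from the TCP to the grasp point, in m); y points along the fingers, x is the direction in which the jaws open and shut, and the axes are right-handed (so a half turn about y gives the same grasp; the last joint's range is limited). The gripper opens to 85 mm and grips with 20 to 120 N. Pads are 22 mm wide; open, the fingers measure 114 mm over their backs; the gripper's body (76 mm by 85 mm) begins 54 mm behind the grasp point. The pads swing forward as they close: fully open they stand 13 mm farther back than shut.
Start: joints at [-1.294, 0.326, -0.193, 1.052, 0, 1.437], TCP at [0.22, -0.504, 0.231] pointing down, gripper open.
Joint ranges: [-2.65, 2.65], [-0.97, 1.79], [-1.3, 1.35], [-1.93, 2.1], [-1.47, 1.37], [-3.14, 3.14]. Speed limits (rad/s): [2.57, 2.57, 3.14, 3.14, 3.14, 3.14].

### API

Orientations are given as a unit quaternion [w, x, y, z].
In Python, from cell import bot gives the robot as it stands. Calls block until the motion is done:
- bot.move_pose(position, orientation): joint-space move of the TCP to a pose.
- bot.move_linear(position, speed=0.15, rotation=None, until_force=None): straight line of the TCP; rotation=None keeps the orientation; speed is the mean speed in m/s. With until_force (N) it stops when the force on the tool has changed by that much, and returns True; else False.
- bot.goto_joints(angles): joint-space move.
- bot.set_gripper(opening, grasp_force=None): opening from 0.0 (shut) to 1.0 (fully open); grasp_force is the grip in N (None keeps the last); returns when the fingers have stopped.
- bot.wait(seconds).
- bot.solve_ik(position, orientation): joint angles nearest the present ones, or None.
- bot.camera(name): name is "side" or "top" or "wrist"; returns the picture (384x512x3 uint8, red, green, blue); there is no depth.
- bot.calibration(name): a dict with "mtx" (3x3 intrinsics, pixels), "extrinsics" (4x4, takes a point from world to camera coordinates); the wrist camera has in their place "hand_eye" (4x4, takes a point from camera to tool coordinates, whose origin is the TCP and whose axes are the tool frame's). Camera axes: x right, y down, z forward; pixel columns grow to the right and rows downward; lengths in m; the calibration is good to about 2 mm. The wrist camera is an equidistant fisheye: a pixel r from the principal point sees the ray r / f radians off the axis. A picture is of the moment at which its call begins: read the wrist's pose just before it. calibration takes no time and is no camera call.
A pose or a line that the arm cannot do raises bot.PlanningError and nothing moves.
- bot.close_job(): hands the job in, once; it reports no verdict.
Trained networks look in the newest picture that a camera, given by its name, has taken for a name from the list of things; names that differ only in an ending like _2 or _b are one class to them, and where a whole thing is asked for, a point or a joint stands for the part that bears it (a point fixed in the world has none). Each returns a list of dicts, best first, with "confidence" (0 to 1); they miss things now and then, are a little off and sometimes report something else, mostly with a low value. They report only what shows in the picture. A call takes as long as a camera call. They do not tell look-alikes from the thing itself.
- bot.search_frame(camera, thing): "bbox" ([left, top, width, height] in pixels, round what is visible of it).
Readings, each from a call of its own:
- bot.read_clock(): time.
- bot.read_joint_positions(): joint angles.
- bot.read_joint_vel(): joint speeds.
- bot.read_joint_efforts(): joint torques, N m.
- bot.read_position(): TCP position.
- bot.read_tool_rot(): TCP orientation.
- bot.read_ft_force(): force on the tool from outside, world axes, zero at the start.
- bot.read_moment(): the same for the moment, N m.
- bot.read_gripper_width(): opening from 0.0 (shut) to 1.0 (fully open).
Only numpy, scipy, OpenCV 4.12 (cv2) and the standard library are available. Lean on these libraries where they do the work, as an engineer would, in place of code of your own. Each camera call takes 0.05 s, during which the arm holds its last target.

## Working session

There is one attempt and no reset: what is moved stays moved. The work goes in short steps, each a Python script; the robot and the scene stay as the last script left them, time stands still between calls to the robot, and variables do not carry over. Pictures are saved under pics/ and viewed, and the job is handed in when it is done.

```bash
ls; mkdir -p pics
python3 - <<'E'
from cell import bot
import cv2
print(bot.read_clock())
for n in("top","side","wrist"):
    im=bot.camera(n); cv2.imwrite(f"pics/{n}0.png",im[:,:,::-1])
    c=bot.calibration(n); print(n,{k:v.round(4).tolist() if hasattr(v,'round') else v for k,v in c.items()})
for n in ["cards_a","tags_a","roll","card_tray","tag_tray","roll_holder","stapler","mouse"]:
    print(n,[(d['bbox'],round(d['confidence'],2)) for d in bot.search_frame("top",n)])
print(bot.read_clock(), bot.read_position(), bot.read_tool_rot())
E
```

```text
pics
0.0
top {'mtx': [[350.0994, 0.0, 254.6851], [0.0, 350.0994, 191.2614], [0.0, 0.0, 1.0]], 'extrinsics': [[0.0219, -0.9996, 0.0204, -0.1108], [-0.9836, -0.0252, -0.1783, 0.51], [0.1788, -0.0161, -0.9838, 0.9159], [0.0, 0.0, 0.0, 1.0]]}
side {'mtx': [[494.787, 0.0, 257.8571], [0.0, 494.787, 195.1898], [0.0, 0.0, 1.0]], 'extrinsics': [[-0.9904, -0.1383, 0.0077, 0.5172], [-0.084, 0.5562, -0.8268, 0.1294], [0.1101, -0.8195, -0.5624, 1.2618], [0.0, 0.0, 0.0, 1.0]]}
wrist {'mtx': [[297.3186, 0.0, 253.0477], [0.0, 297.3186, 188.6759], [0.0, 0.0, 1.0]], 'hand_eye': [[1.0, 0.0011, 0.0005, -0.0003], [-0.0002, -0.2785, 0.9604, -0.1424], [0.0012, -0.9604, -0.2785, 0.0703], [0.0, 0.0, 0.0, 1.0]]}
cards_a [([123.4, 205.5, 36.9, 35.3], 0.89), ([90.8, 230.9, 23.0, 32.3], 0.8)]
tags_a [([309.2, 197.3, 17.8, 23.4], 0.75), ([237.0, 228.3, 13.6, 22.3], 0.5)]
roll [([182.5, 203.8, 21.9, 24.0], 0.85)]
card_tray [([190.5, 122.2, 71.3, 41.8], 0.91)]
tag_tray [([104.4, 145.2, 55.0, 38.6], 0.58)]
roll_holder [([294.9, 148.0, 23.7, 33.0], 0.72)]
stapler [([313.3, 239.8, 24.6, 31.7], 0.74)]
mouse [([374.2, 187.8, 26.1, 37.3], 0.71)]
0.55 [ 0.21965068 -0.50424663  0.23127106] [ 0.59147264 -0.59146777  0.38751297 -0.38750444]
```

Run:
```python
import cv2
im=cv2.imread("pics/top0.png"); print(im.shape)
c=im[90:290,60:430]; cv2.imwrite("pics/top0z.png",cv2.resize(c,None,fx=2.16,fy=2.16,interpolation=cv2.INTER_CUBIC))
```

```text
(384, 512, 3)
```

View pics/top0.png

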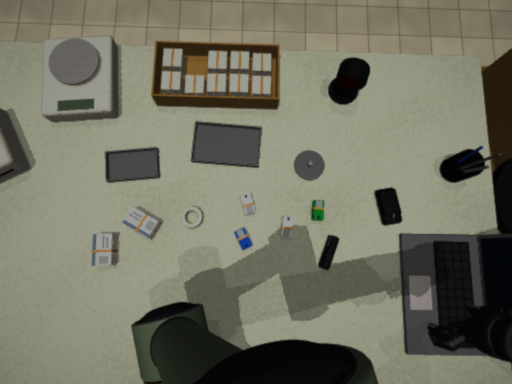

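View pics/side0.png

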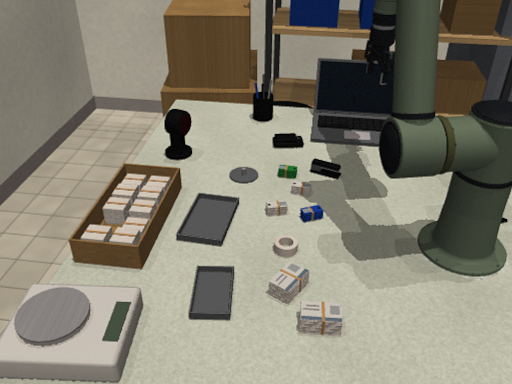

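View pics/wrist0.png

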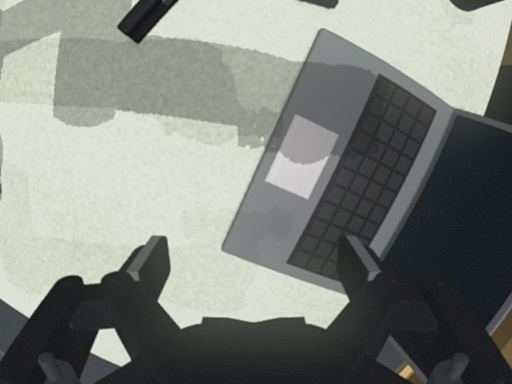

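The top picture shows the card packs at about (142,222) and (102,250), and the roll at (193,216). The white tags are at (248,204) and (286,225). The green decoy is at (318,210) and the blue one at (243,238). The card tray is at (227,144), the tag tray at (132,165) and the holder at (309,165). The detector's two tag hits are the green and blue look-alikes, so I'm rejecting them.

View pics/top0z.png

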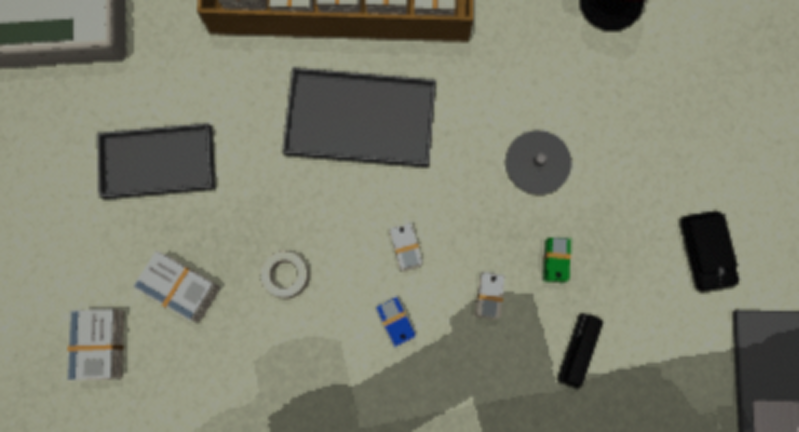

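```bash
cat > h.py <<'E'
import numpy as np, cv2
from scipy.spatial.transform import Rotation as Rn
from cell import bot
def quat(th):  # tool down, jaws open along angle th
    c,s=np.cos(th),np.sin(th)
    M=np.array([[c,0,-s],[s,0,c],[0,-1,0]])
    q=Rn.from_matrix(M).as_quat(); return [q[3],q[0],q[1],q[2]]
def unproj_top(px,z,n="top"):
    c=bot.calibration(n);K=c["mtx"];E=c["extrinsics"];R=E[:3,:3];t=E[:3,3]
    d=R.T@np.linalg.inv(K)@np.array([px[0],px[1],1.]);o=-R.T@t
    return o+d*(z-o[2])/d[2]
def toolpose():
    p=np.array(bot.read_position());q=bot.read_tool_rot()
    return p,Rn.from_quat([q[1],q[2],q[3],q[0]]).as_matrix()
def unproj_w(px,z,pose):
    c=bot.calibration("wrist");K=c["mtx"];H=c["hand_eye"];p,R=pose
    px=np.atleast_2d(np.asarray(px,float))
    v=(px-[K[0,2],K[1,2]])/K[0,0];r=np.linalg.norm(v,axis=1,keepdims=True)+1e-12
    d=np.c_[v/r*np.sin(r),np.cos(r)]
    d=d@H[:3,:3].T@R.T; o=p+R@H[:3,3]
    return o+d*((z-o[2])/d[:,2])[:,None]
def proj_w(X,pose):
    c=bot.calibration("wrist");K=c["mtx"];H=c["hand_eye"];p,R=pose
    X=(np.atleast_2d(X)-p)@R; X=(X-H[:3,3])@H[:3,:3]
    a=np.arctan2(np.hypot(X[:,0],X[:,1]),X[:,2]);n=np.hypot(X[:,0],X[:,1])+1e-12
    return np.c_[X[:,0]/n*a,X[:,1]/n*a]*K[0,0]+[K[0,2],K[1,2]]
E
python3 - <<'E'
from h import *
def z(p): return (p[0]/2.16+60,p[1]/2.16+90)
def ln(n,a,b,h):
    A=unproj_top(z(a),h)
    print(n,A[:2].round(3), end=' ')
    if b is not None:
        B=unproj_top(z(b),h);print('to',B[:2].round(3),'len',np.linalg.norm(A-B).round(3),'mid',((A+B)/2)[:2].round(3),'ang',np.degrees(np.arctan2(*(B-A)[[1,0]])).round(1))
    else: print()
ln('cardtray shortside L',(285,156),(293,69),.02)
ln('cardtray shortside R',(428,166),(436,80),.02)
ln('tagtray L',(102,198),(98,131),.02)
ln('tagtray R',(216,188),(211,125),.02)
ln('holder',(538,162),None,.006); ln('post',(540,159),None,.026)
ln('roll',(285,274),None,.026)
ln('tagA',(408,269),(402,224),.028)
ln('tagB',(490,317),(491,273),.028)
ln('green',(558,281),(558,238),.028)
ln('blue',(405,343),(387,299),.028)
ln('stapler',(571,385),(592,316),.04)
ln('mouse',(719,290),(699,213),.02)
ln('cards1',(143,272),(203,308),.04)
ln('cards2',(91,380),(92,310),.04)
E
```

```text
cardtray shortside L [0.597 0.082] to [0.719 0.078] len 0.122 mid [0.658 0.08 ] ang -2.0
cardtray shortside R [ 0.589 -0.108] to [ 0.709 -0.116] len 0.121 mid [ 0.649 -0.112] ang -4.0
tagtray L [0.534 0.317] to [0.625 0.331] len 0.091 mid [0.579 0.324] ang 8.8
tagtray R [0.551 0.17 ] to [0.637 0.183] len 0.087 mid [0.594 0.176] ang 8.4
holder [ 0.602 -0.256] 
post [ 0.601 -0.256] 
roll [0.44  0.073] 
tagA [ 0.45  -0.084] to [ 0.508 -0.075] len 0.059 mid [ 0.479 -0.08 ] ang 9.0
tagB [ 0.391 -0.19 ] to [ 0.447 -0.191] len 0.056 mid [ 0.419 -0.191] ang -1.0
green [ 0.439 -0.277] to [ 0.495 -0.278] len 0.056 mid [ 0.467 -0.278] ang -0.6
blue [ 0.356 -0.083] to [ 0.411 -0.059] len 0.06 mid [ 0.384 -0.071] ang 23.9
stapler [ 0.309 -0.29 ] to [ 0.395 -0.317] len 0.09 mid [ 0.352 -0.304] ang -18.0
mouse [ 0.433 -0.489] to [ 0.534 -0.467] len 0.103 mid [ 0.484 -0.478] ang 12.1
cards1 [0.437 0.249] to [0.394 0.17 ] len 0.089 mid [0.415 0.209] ang -118.9
cards2 [0.303 0.3  ] to [0.388 0.307] len 0.085 mid [0.345 0.304] ang 4.8
```

Run:
```python
from h import *
import pickle
print(bot.read_clock())
out=[]
for i,(x,y) in enumerate([(0.43,-0.15),(0.43,0.20)]):
    bot.move_pose([x,y,0.26],quat(-np.pi/2)); bot.wait(0.2)
    pose=toolpose(); im=bot.camera("wrist"); out.append((pose,im))
    cv2.imwrite(f"pics/w{i}.png",im[:,:,::-1]); print(pose[0].round(3),np.round(bot.read_joint_positions(),2))
pickle.dump(out,open("w.pkl","wb")); print(bot.read_clock())
```

```text
0.55
[ 0.43  -0.151  0.26 ] [-0.5   0.13 -0.37  1.07 -0.    2.64]
[0.43 0.2  0.26] [ 0.28  0.17 -0.33  1.07  0.   -2.86]
7.1083
```

View pics/w0.png

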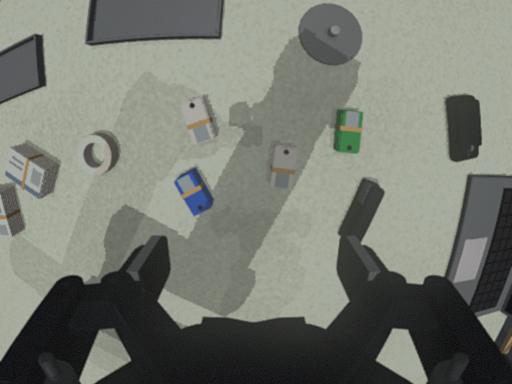

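View pics/w1.png

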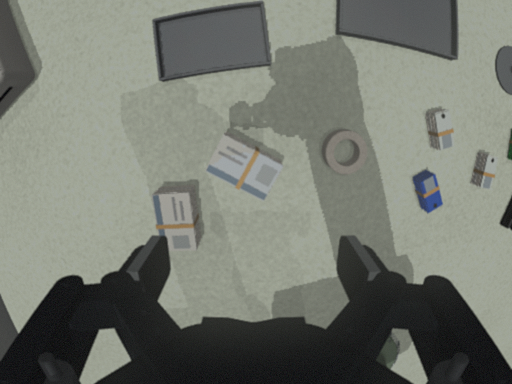

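Wrist view 0 shows tags A at (199,120), tags B at (284,165), the holder at (330,35) with its post at (335,31), and the roll at (98,153). View 1 shows the cards at (245,165) and (178,215) and the tag tray at (212,42). Next I'll overlay the top-camera estimates on both views to check them.

```bash
cat > ov.py <<'E'
from h import *
import pickle
def box(x,y,a,L,W,H,z0=0):
    c,s=np.cos(a),np.sin(a)
    return np.array([[x+c*u*L/2-s*v*W/2,y+s*u*L/2+c*v*W/2,z] for z in (z0,z0+H) for u,v in((1,1),(1,-1),(-1,-1),(-1,1))])
def circ(x,y,z,d): 
    t=np.linspace(0,2*np.pi,40); return np.c_[x+d/2*np.cos(t),y+d/2*np.sin(t),0*t+z]
D=np.radians
def draw(im,pose,S,k=3):
    im=cv2.resize(im[:,:,::-1],None,fx=k,fy=k,interpolation=cv2.INTER_CUBIC)
    def pl(P,col): 
        q=((proj_w(P,pose)+.5)*k-.5).round().astype(np.int32); cv2.polylines(im,[q],True,col,1)
    for n,(x,y,a) in S.items():
        if n[:4] in('card','tags') and 'tray' not in n:
            L,W,H=(.086,.054,.04) if n[0]=='c' else (.056,.03,.028)
            B=box(x,y,a,L,W,H); pl(B[:4],(0,200,0)); pl(B[4:],(0,0,255))
        elif n=='roll': pl(circ(x,y,.026,.06),(0,0,255));pl(circ(x,y,.026,.036),(0,0,255));pl(circ(x,y,0,.06),(0,200,0))
        elif n=='holder': pl(circ(x,y,.006,.09),(0,0,255));pl(circ(x,y,.026,.014),(255,0,255))
        else:
            L,W=(.12,.196) if n=='card_tray' else (.088,.148)
            pl(box(x,y,a,L,W,.02)[4:],(0,0,255));pl(box(x,y,a,L-.008,W-.008,.004,0)[4:],(0,200,255))
    return im
E
cat > S.py <<'E'
import numpy as np
D=np.radians
S=dict(card_tray=(.6535,-.016,D(-3)),tag_tray=(.5865,.25,D(8.6)),holder=(.601,-.256,0),roll=(.44,.073,0),
 tags_1=(.479,-.08,D(9)),tags_2=(.419,-.191,D(-1)),cards_1=(.415,.209,D(61)),cards_2=(.345,.304,D(4.8)))
E
cat > show.py <<'E'
from ov import *; from S import S
o=pickle.load(open("w.pkl","rb")); import sys
t=sys.argv[1]
a=draw(o[0][1],o[0][0],S); cv2.imwrite(f"pics/o0{t}.png",a[:600,200:1150])
cv2.imwrite(f"pics/o0{t}.png",cv2.resize(a[0:640,200:1100],(800,569)))
b=draw(o[1][1],o[1][0],S); cv2.imwrite(f"pics/o1{t}.png",b[0:600,440:1240])
cv2.imwrite(f"pics/o1{t}.png",cv2.resize(b[0:770,430:1400],(756,600)))
E
python3 show.py a
```

```text
(no output)
```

View pics/o0a.png

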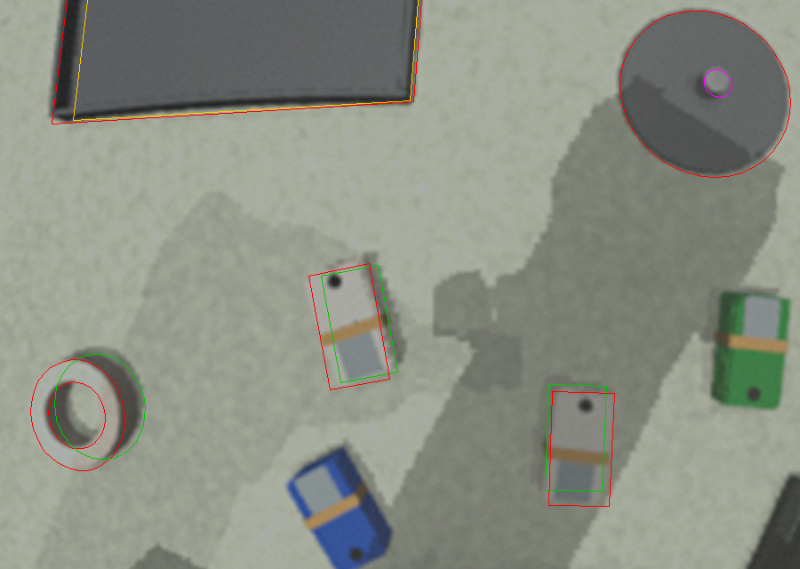

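View pics/o1a.png

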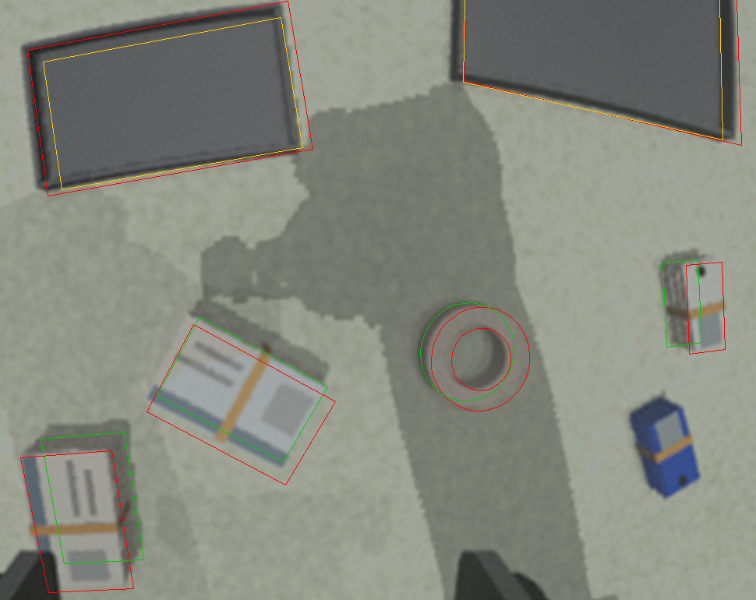

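```bash
cat > S.py <<'E'
import numpy as np
D=np.radians
S=dict(card_tray=(.6555,-.015,D(-3)),tag_tray=(.589,.2535,D(8.6)),holder=(.601,-.256,0),roll=(.4425,.075,0),
 tags_1=(.4795,-.0795,D(10)),tags_2=(.4205,-.190,D(-1)),cards_1=(.422,.2105,D(60.5)),cards_2=(.346,.304,D(4.8)))
E
python3 show.py b
```

```text
(no output)
```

View pics/o1b.png

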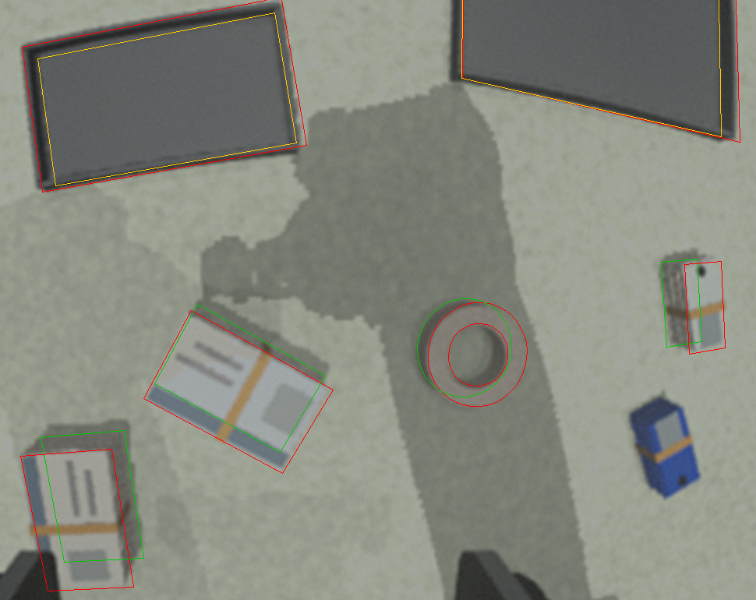

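View pics/o0b.png

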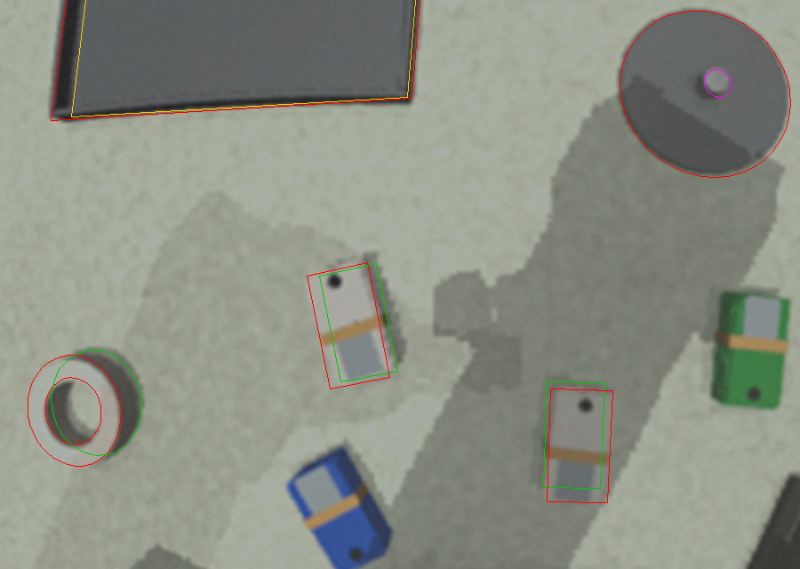

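The refined outlines match to about 2 mm. Starting with the first card pack.

```bash
cat > pp.py <<'E'
from h import *
from S import S
def cand(th,*pts):
    best=None
    for k in (-1,0,1,2):
        t=th+k*np.pi; js=[bot.solve_ik(p,quat(t)) for p in pts]
        if any(j is None for j in js): continue
        c=max(abs(j[5]) for j in js)
        if best is None or c<best[0]-1e-6: best=(c,t)
    return best
def pick(x,y,th,zg,pre=1.0,force=40,zh=0.16,zlift=0.16):
    bot.set_gripper(pre)
    bot.move_pose([x,y,zh],quat(th))
    bot.move_linear([x,y,zg+.03],speed=.25)
    hit=bot.move_linear([x,y,zg],speed=.06,until_force=8)
    print('down hit',hit,'z',bot.read_position()[2].round(4))
    bot.set_gripper(0.0,grasp_force=force); w=bot.read_gripper_width()
    print('width mm',round(w*85,1))
    bot.move_linear([x,y,zlift],speed=.2); print('width lifted',round(bot.read_gripper_width()*85,1),'F',np.round(bot.read_ft_force(),2))
def place(x,y,th,zp,rel,zh=0.16):
    bot.move_pose([x,y,zh],quat(th))
    bot.move_linear([x,y,zp+.03],speed=.2)
    hit=bot.move_linear([x,y,zp],speed=.04,until_force=4)
    print('place hit',hit,'z',bot.read_position()[2].round(4))
    bot.set_gripper(rel); bot.wait(.2)
    bot.move_linear([x,y,zh],speed=.2); print('t',round(bot.read_clock(),1))
def tray_pt(t,v):
    x,y,a=S[t]; return x-np.sin(a)*v,y+np.cos(a)*v
def block(n,t,v,zg,pre,rel):
    x,y,a=S[n]; X,Y=tray_pt(t,v); A=S[t][2]
    best=None
    for k1 in(-1,1):
        for k2 in (-1,1):
            j=bot.solve_ik([x,y,.16],quat(a+k1*np.pi/2));J=bot.solve_ik([X,Y,.16],quat(A+k2*np.pi/2))
            if j is None or J is None: continue
            c=max(abs(j[5]),abs(J[5]))+.2*abs(j[5]-J[5])
            print(k1,k2,np.round([j[5],J[5]],2))
            if best is None or c<best[0]: best=(c,k1,k2)
    _,k1,k2=best
    pick(x,y,a+k1*np.pi/2,zg,pre)
    place(X,Y,A+k2*np.pi/2,zg+.0035,rel)
E
python3 - <<'E'
from pp import *
block('cards_1','card_tray',.042,.008,1.0,.76)
im=bot.camera("top"); cv2.imwrite("pics/t1.png",cv2.resize(im[90:290,60:430,::-1],None,fx=2.16,fy=2.16,interpolation=cv2.INTER_CUBIC))
im=bot.camera("wrist"); cv2.imwrite("pics/w2.png",im[:,:,::-1])
E
```

```text
-1 -1 [2.39 3.12]
-1 1 [ 2.39 -0.02]
1 -1 [-0.75  3.12]
1 1 [-0.75 -0.02]
down hit False z 0.0078
width mm 53.3
width lifted 53.0 F [ 0.25  0.72 -2.56]
place hit True z 0.0125
t 15.7
```

View pics/w2.png

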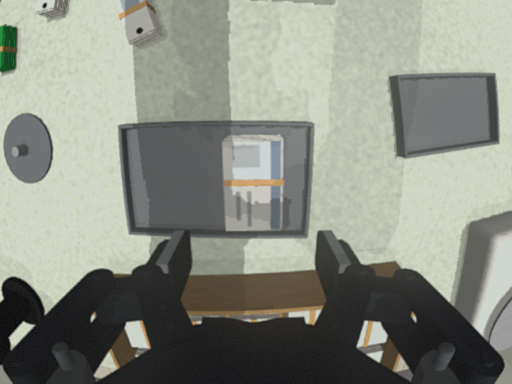

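View pics/t1.png

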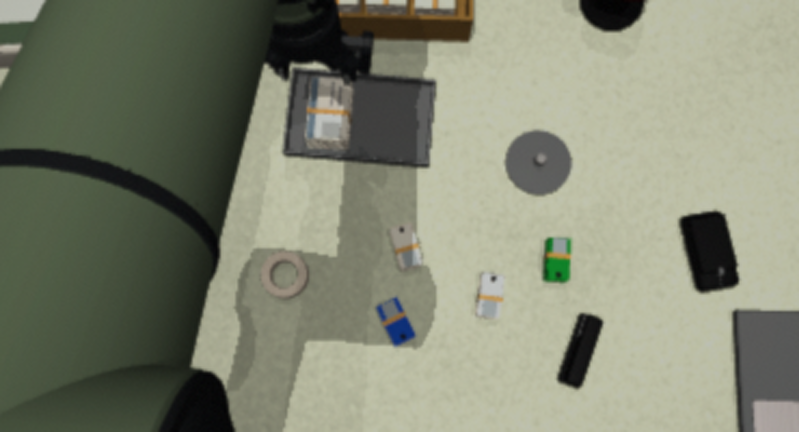

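The first pack lies square in the right half of the tray in the wrist view, at (253,183). Next is the second card pack.

Run:
```python
from pp import *
block('cards_2','card_tray',-.042,.008,1.0,.76)
im=bot.camera("wrist"); cv2.imwrite("pics/w3.png",im[:,:,::-1])
```

```text
-1 -1 [-2.66  2.99]
-1 1 [-2.66 -0.15]
1 -1 [0.48 2.99]
1 1 [ 0.48 -0.15]
down hit False z 0.0078
width mm 53.3
width lifted 53.2 F [ 0.01  0.73 -3.01]
place hit True z 0.0125
t 24.8
```

View pics/w3.png

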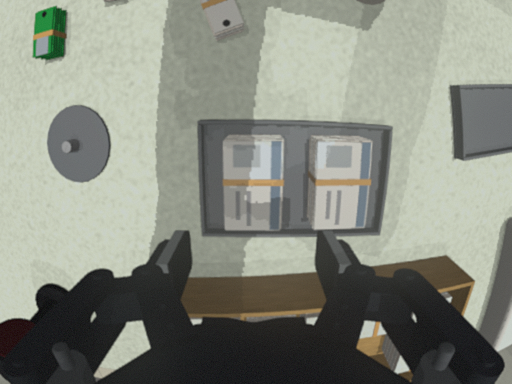

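Both card packs are side by side in the tray, at (253,183) and (340,183). Now the tags, with a small TCP height and a partial opening, followed by the roll.

Run:
```python
from pp import *
block('tags_1','tag_tray',-.030,.003,.75,.55)
im=bot.camera("wrist"); cv2.imwrite("pics/w4.png",im[:,:,::-1])
```

```text
-1 -1 [ 2.65 -3.05]
-1 1 [2.65 0.09]
1 -1 [-0.49 -3.05]
1 1 [-0.49  0.09]
down hit False z 0.0028
width mm 30.4
width lifted 30.7 F [ 1.    0.49 -0.74]
place hit True z 0.0073
t 32.5
```

View pics/w4.png

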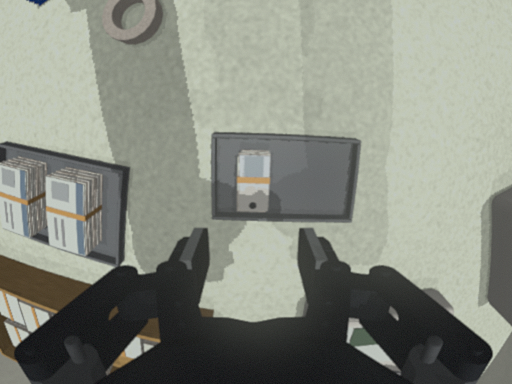

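The first tag pack is square in the tray, at (253,180). Next is the second tag pack.

Run:
```python
from pp import *
block('tags_2','tag_tray',.030,.003,.7,.55)
im=bot.camera("wrist"); cv2.imwrite("pics/w5.png",im[:,:,::-1])
```

```text
-1 -1 [ 2.57 -2.95]
-1 1 [2.57 0.19]
1 -1 [-0.57 -2.95]
1 1 [-0.57  0.19]
down hit False z 0.0028
width mm 30.5
width lifted 30.1 F [-0.92  0.66 -0.92]
place hit True z 0.0075
t 41.8
```

View pics/w5.png

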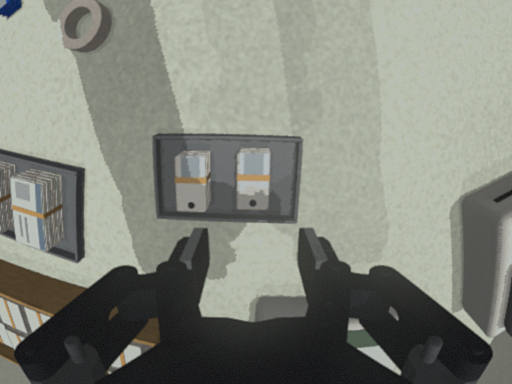

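Both tag packs are in the tray, at (193,182) and (253,180). Now the roll.

Run:
```python
from pp import *
x,y,_=S['roll'];X,Y,_=S['holder']
_,t=cand(np.pi/2,[x,y,.16],[X,Y,.16])
pick(x,y,t,.004,1.0,force=25)
place(X,Y,t,.0105,.9)
bot.move_pose([.45,-.12,.27],quat(-np.pi/2)); bot.wait(.3)
import pickle
a=(toolpose(),bot.camera("wrist"))
bot.move_pose([.45,.17,.27],quat(np.pi/2)); bot.wait(.3)
b=(toolpose(),bot.camera("wrist")); pickle.dump((a,b),open("f.pkl","wb"))
cv2.imwrite("pics/fa.png",a[1][:,:,::-1]);cv2.imwrite("pics/fb.png",b[1][:,:,::-1])
cv2.imwrite("pics/fs.png",bot.camera("side")[:,:,::-1])
print(bot.read_clock())
```

```text
down hit False z 0.0038
width mm 58.7
width lifted 58.5 F [-0.6   0.89 -1.6 ]
place hit True z 0.0107
t 50.2
55.825
```

View pics/fa.png

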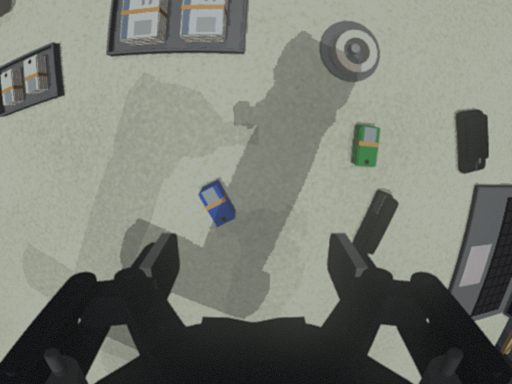

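View pics/fs.png

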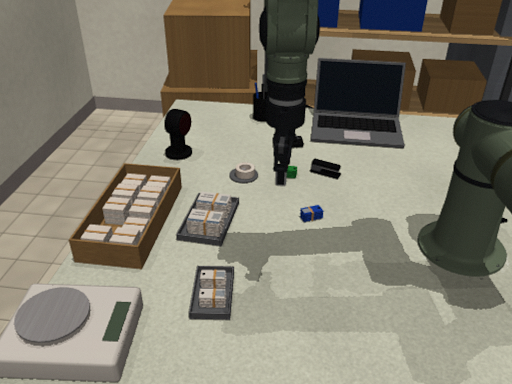

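View pics/fb.png

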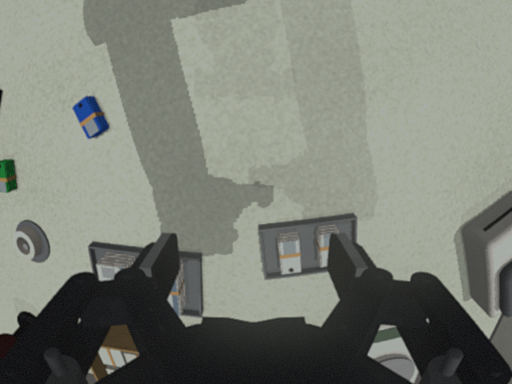

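All five items look to be in place. I'll run a numeric check on the roll's height and on the tray packs by overlaying the intended poses, and move the arm aside for a top view of the bystanders.

Run:
```python
from ov import *; from S import S
bot.move_pose([.33,-.46,.27],quat(0)); bot.wait(.3)
t=bot.camera("top"); cv2.imwrite("pics/t9.png",cv2.resize(t[90:290,60:430,::-1],None,fx=2.16,fy=2.16,interpolation=cv2.INTER_CUBIC))
a,b=pickle.load(open("f.pkl","rb"))
k=4; im=cv2.resize(a[1][:,:,::-1],None,fx=k,fy=k,interpolation=cv2.INTER_CUBIC)
def pl(P,c): cv2.polylines(im,[((proj_w(P,a[0])+.5)*k-.5).round().astype(np.int32)],True,c,1)
x,y,_=S['holder']
pl(circ(x,y,.032,.06),(0,0,255));pl(circ(x,y,.032,.036),(0,0,255));pl(circ(x,y,.006,.06),(0,200,0));pl(circ(x,y,.026,.014),(255,0,255))
for tr,v,L,W,H in(('card_tray',.042,.086,.054,.04),('card_tray',-.042,.086,.054,.04),('tag_tray',.03,.056,.03,.028),('tag_tray',-.03,.056,.03,.028)):
    X,Y,A=S[tr]; pl(box(X-np.sin(A)*v,Y+np.cos(A)*v,A,L,W,H,.004)[4:],(0,0,255))
cv2.imwrite("pics/fo.png",np.hstack([im[0:420,0:300],im[0:420,420:900]]) )
cv2.imwrite("pics/fr.png",im[40:380,1200:1600])
print(bot.read_clock())
```

```text
58.4667
```

View pics/fo.png

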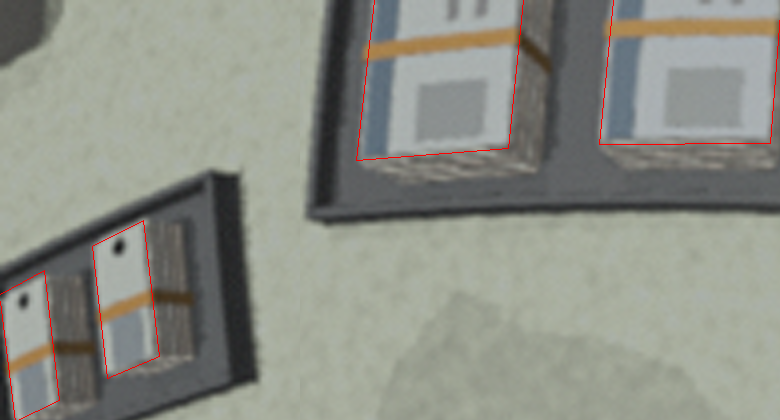

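View pics/fr.png

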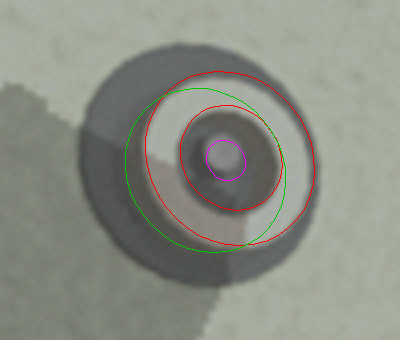

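View pics/t9.png

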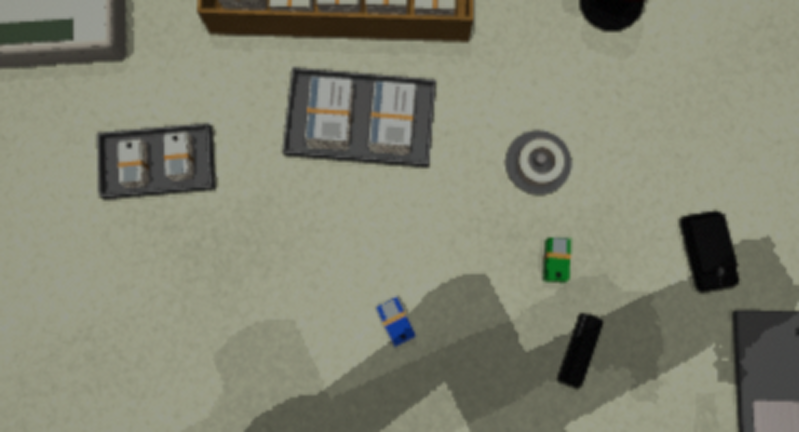

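Every outline fits to 1–2 mm at floor height. The roll sits round the post at (540,159). The stapler at (580,350) and the mouse at (709,251) haven't moved. Handing in.

```bash
python3 -c "
from cell import bot
print(bot.read_gripper_width(),bot.read_position()); bot.close_job()"
```

```text
0.901541801229815 [ 0.33027218 -0.45975279  0.27002818]
the job is handed in; nothing more can be done
```

The sorting is done and handed in at about 58 s of the 136 s allowed. Both card packs are in the large tray, both white tag packs are in the small tray, and the label roll is over its post.

- **Placement:** In the last wrist picture, the outlines of all four packs and the roll, drawn at floor height, fitted to about 1–2 mm. The packs lie square in their trays, and the post shows inside the roll's hole.
- **Bystanders:** In the last top picture, the stapler, the mouse and the green and blue look-alikes sit at the same pixels as at the start.
- **Released:** The gripper was open and well clear of everything at hand-in.
- **Disagreements:** The tag detector reported only the green and blue look-alikes, so I picked the white tags out of the pictures myself. The first position estimates from the top camera were up to 7 mm off in the wrist view, and I corrected them before the first grasp. No final check failed.

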